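# Power up the demo display

### The job

Bring the landscape display to life with the closed fingers: push the far end of the wide rocker fully down so that it stays on, then do the same with the narrow rocker, then press the landscape display's round key fully down and let it come back up. Work in that order, press no other key or button, and only press: neither display may be lifted or pushed out of its place, and everything else stays as it is.

Things in the scene. Friction and masses are not known exactly. Their poses are not given: they have to be found in the camera images.
- wide_box: grey screw-down switch box, fixed, 84 x 64 x 34 mm high (x by y by z), carrying the one wide black rocker; origin at the centre of its underside, x points away from the robot when unturned. The three switch boxes stand in a row nearest the robot, in any order, each turned up to 0.3 rad.
- wide_rocker (a joint): tilt of the wide rocker (a black plate 60 mm long along its box's x, 44 wide, 14 thick, pivoted across the middle of its box, pivot 35.5 mm above the table): about 0 = off (the far, +x end stands up), 0.5 rad = on (far end fully down). No spring and no snap: it stays where it is left; about 1.5 to 5 N on the far half tips it.
- wide_rocker_end (a point): point on the top face of the wide rocker, on its middle line, 8 mm in from its far end (22 mm from the pivot line); about 48 mm above the table when off, 37 mm when on. Axes go with the plate: x along it towards the far end, z out of its top face.
- narrow_box: grey switch box, fixed, same size and axes as the wide rocker's, carrying the one narrow black rocker; origin at the centre of its underside
- narrow_rocker (a joint): tilt of the narrow rocker (a black plate 52 mm long, 22 wide, 14 thick, pivot 35.5 mm above the table): about 0 = off (far end up), 0.5 rad = on (far end fully down). It behaves as the wide one.
- narrow_rocker_end (a point): point on the top face of the narrow rocker, on its middle line, 8 mm in from its far end (18 mm from the pivot line); about 47 mm above the table when off, 38 mm when on. Axes as for the wide one.
- square_box: grey switch box, fixed, same size, carrying a square black push button and no rocker; origin at the centre of its underside; to be left alone
- square_button (a joint): travel of the 30 x 30 mm square button: 0 = up, 0.006 m = down; to be left alone
- plotter: the landscape display: loose, 0.6 to 1.1 kg, grey head 200 mm wide (y), 140 mm along its face and 36 mm thick on a low foot, face tilted 18 degrees up away from the robot, 90 mm high at its far edge. Dark screen with a column of three black keys beside it on the right (-y): one round key nearest the robot and two oblong keys beyond it. Origin on the table under the head's centre, x away from the robot when unturned, z up.
- plotter_key (a joint): travel of the landscape display's round key, square to the tilted face: 0 = up, 0.005 m = fully down; it springs back. About 1.2 N starts it, 4 N takes it fully down.
- plotter_key_top (a point): centre of the top of the round key (24 mm across, 9 mm proud of the face; the next key's centre is 44 mm up the face); z points out of the tilted face, x up the face
- plotter_mid (a joint): travel of the oblong key in the middle of the landscape display's column (13 x 28 mm): 0 = up, 0.005 m = down; not to be pressed
- plotter_far (a joint): travel of the oblong key farthest up the landscape display's column: 0 = up, 0.005 m = down; not to be pressed
- sounder: the portrait display: loose, 0.85 kg, 120 mm wide, 160 mm along its tilted face, 95 mm high, screen above and two black keys below it; stands beside the landscape display, on either side. Origin on the table under the head's centre. To be left alone.
- sounder_key (a joint): travel of the portrait display's small round key: 0 = up, 0.005 m = down; not to be pressed
- sounder_bar (a joint): travel of the portrait display's oblong key: 0 = up, 0.005 m = down; not to be pressed
- marker: white marker pen lying between two of the switch boxes, about 110 x 13 x 11 mm; origin under its middle
- fuse_puller: white plastic fuse puller lying between the other two switch boxes, about 93 x 16 x 10 mm; origin under its middle
- mug: white mug, 80 mm across, 90 mm high, to the left of the switches; origin at the centre of its underside
- handset: black hand-held radio standing upright, 38 x 60 x 125 mm plus a 60 mm aerial, to the right of the switches; origin at the centre of its underside
- transducer: black puck with a stem, 72 mm across, 65 mm high, behind the displays; origin at the centre of its underside
- oil: blue bottle, 64 mm across, 190 mm high, on the left beyond the mug; origin at the centre of its underside
- fuse_jar: clear jar, 60 mm across, 75 mm high, on the right beyond the hand-held radio; origin at the centre of its underside
There are look-alikes about, which are no part of the job. Leave any orange look-alike of the narrow_box alone.

How it is judged:
On the way, in this order (a step that is already met when the one before it is completed fails the run):
1. the wide rocker is on (value of joint wide_rocker above 0.4 rad), for 0.1 s.
2. the narrow rocker is on (value of joint each of narrow_rocker, wide_rocker above 0.4 rad), for 0.1 s.
3. the landscape display's round key is pressed down with both rockers on (all of step 2 and value of joint plotter_key above 0.0036 m), for 0.05 s.
At the end, for the whole second after the job is handed in: both rockers stand on (over 0.4 of 0.5 rad), the round key and all other keys and the square button are up (within 1 mm), both displays stand flat within 25 mm of where they were and at rest, and every bystander is within 30 mm of its place (all of step 2 and value of joint each of plotter_key, plotter_mid, plotter_far, sounder_key, sounder_bar, square_button below 0.001 m and distance of each of plotter, sounder from where it was at the start of the episode below 0.025 m and angle between each of plotter, sounder's own z axis and vertical below 0.05 rad and linear speed of plotter below 0.02 m/s and distance of each of marker, fuse_puller, mug, handset, transducer, oil, fuse_jar from where it was at the start of the episode below 0.03 m); the robot touches nothing.
It fails at once if the narrow rocker is pushed on before the wide one is on (value of joint narrow_rocker above 0.2 rad and value of joint wide_rocker below 0.36 rad).
It fails at once if the round key is pressed before both rockers are on (value of joint plotter_key above 0.0025 m and value of joint any of wide_rocker, narrow_rocker below 0.36 rad).
It fails at once if another key or the square button is pressed (value of joint any of plotter_mid, plotter_far, sounder_key, sounder_bar above 0.0025 m or value of joint square_button above 0.003 m).
It fails at once if a display is lifted over 10 mm, tipped or pushed more than 25 mm ((distance of plotter from where it was at the start of the episode above 0.025 m or height (world z) of plotter above 0.01 m or angle between plotter's own z axis and vertical above 0.15 rad) or (distance of sounder from where it was at the start of the episode above 0.025 m or height (world z) of sounder above 0.01 m or angle between sounder's own z axis and vertical above 0.15 rad)).
It fails at once if a bystander is carried or moved more than 30 mm (distance of any of marker, fuse_puller, mug, handset, transducer, oil, fuse_jar from where it was at the start of the episode above 0.03 m).
It also fails if it takes over 48 s, if anything falls off the work surface, if the arm or the gripper's body presses on something with over 40 N, if the wrist force passes 120 N, or if a joint passes its speed limit or range.

### The arm

A 6-joint arm with a two-finger parallel gripper is mounted at the origin on the work surface. World frame = base frame: x ahead of the robot, y to its left, z up, the work surface at z = 0. Lengths are in m, angles in rad, forces in N, time in s.
With the tool pointing down it reaches from about 0.225 to 0.875 m from the base axis. Payload 3.4 kg.
Tool frame: the origin (TCP) lies at the very end of the fingers, on their centre line; the grasp point (between the pads) lies behind it (manip.tcp_to_grasp is the z of the grasp point in the tool frame, in m); z points along the fingers, y is the direction in which the jaws open and shut (so a half turn about z gives the same grasp; the last joint's range is limited). The gripper opens to 85 mm and grips with 20 to 120 N. Pads are 22 mm wide; open, the fingers measure 114 mm over their backs; the gripper's body (76 mm by 85 mm) begins 54 mm behind the grasp point. The pads swing forward as they close: fully open they stand 13 mm farther back than shut.
Start: joints at [-1.381, 0.276, 1.505, -0, 1.361, -0.121], TCP at [0.176, -0.547, 0.209] pointing down, gripper open.
Joint ranges: [-2.89, 2.89], [-0.75, 2.08], [0.22, 2.7], [-1.18, 4.32], [0.11, 2.71], [-2.7, 2.7]. Speed limits (rad/s): [2.57, 2.57, 3.14, 3.14, 3.14, 3.14].

### API

Orientations are given as a unit quaternion [w, x, y, z].
In Python, from rig import manip, eyes gives the robot as it stands.
- The arm moves only by the tool servo_tool, never from a script. Its argument "increments" is a list of rows, each an object with "slide": the shift along the tool's x, y, z in m, a list of three; "spin": the turn about the tool's z in degrees. A call has 1 to 8 rows; each row shifts and turns the commanded pose from where the row before left it, along the tool's axes as they then stand; what a row does not reach is not made up. A row lasts 1/10 s, in which the tool goes at most 50 mm and 8.59 degrees, less where a joint would pass 70% of its speed; a pose out of reach is approached as far as the arm can. A call is refused whole if a number of a shift passes 0.05 or a number of a turn 8.59, either way. A call with a gripper value outside its range is refused whole. "hand" is the opening, from 0 (shut) to 1 (fully open), set as the call begins (left out, the last holds). The fingers move at their own pace and stop on an object; "newtons" is the grip in N (left out, the last holds). Time passes only in rows, so rows that do not move let the fingers close. It gives the time, the measured TCP pose, the force and the opening at its end, in the units of the state.
- manip.get_state(): the state, without advancing time (a new reading comes with each control period).
- eyes.get_image(name): name is "side" or "top" or "wrist"; returns the picture (384x512x3 uint8, blue, green, red); there is no depth.
- eyes.calibration(name): a dict with "fx", "fy", "cx", "cy" (pixels), "rvec" (rotation vector, rad) and "tvec" (3), from world to camera coordinates, as OpenCV has them; the wrist camera has in their place "hand_eye" (4x4, takes a point from camera to tool coordinates, whose origin is the TCP and whose axes are the flange's). Camera axes: x right, y down, z forward; pixel columns grow to the right and rows downward; lengths in m; the calibration is good to about 2 mm. A picture is of the moment at which its call begins: read the wrist's pose just before it. calibration takes no time and is no camera call.
- manip.sign_off(): hands the job in, once; it reports no verdict.
The state is a dict: "clock": time; "qpos": joint angles; "qd": joint speeds; "effort": joint torques, N m; "position": TCP position; "ee_rot": TCP orientation; "contact_force": force on the tool from outside, world axes, zero at the start; "moment": the same for the moment, N m; "width": finger opening in m.
Only numpy, scipy, OpenCV 4.12 (cv2) and the standard library are available. Lean on these libraries where they do the work, as an engineer would, in place of code of your own. Each camera call takes 0.05 s, during which the arm holds its last target.

## Working session

There is one attempt and no reset: what is moved stays moved. The work goes in short steps, Python scripts to look and compute and a tool call to move; the robot and the scene stay as the last step left them, time stands still between calls to the robot, and variables do not carry over. Pictures are saved under pics/ and viewed, and the job is handed in when it is done.

Besides the shell and the picture viewer there is one more tool, called after ">>>" by a JSON object that holds its "fn" and its "kwargs", one argument or row to a line. servo_tool: Moves the arm, as the interface text tells. Its arguments: {"type":"object","properties":{"increments":{"type":"array","items":{"type":"object","properties":{"slide":{"type":"array","items":{"type":"number"}},"spin":{"type":"number"}}}},"hand":{"type":"number"},"newtons":{"type":"number"}},"required":["increments"]}

```bash
ls; mkdir -p pics; cat > h.py <<'E'
import numpy as np,cv2
from rig import manip,eyes
from scipy.spatial.transform import Rotation as R
def snap(n,f):
    s=manip.get_state(); im=eyes.get_image(n); cv2.imwrite('pics/'+f+'.png',im); return s,im
def ray(n,uv,s=None):
    c=eyes.calibration(n)
    d=np.array([(uv[0]-c['cx'])/c['fx'],(uv[1]-c['cy'])/c['fy'],1.])
    if n=='wrist':
        T=np.array(c['hand_eye']);q=s['ee_rot'];Rt=R.from_quat([q[1],q[2],q[3],q[0]]).as_matrix()
        return Rt@T[:3,3]+np.array(s['position']),Rt@T[:3,:3]@d
    Rm=cv2.Rodrigues(np.array(c['rvec'],float))[0]
    return -Rm.T@np.array(c['tvec'],float).ravel(),Rm.T@d
def onz(n,uv,z,s=None):
    o,d=ray(n,uv,s); return o+d*(z-o[2])/d[2]
def proj(n,p):
    c=eyes.calibration(n);K=np.array([[c['fx'],0,c['cx']],[0,c['fy'],c['cy']],[0,0,1.]])
    return cv2.projectPoints(np.array(p,float).reshape(-1,3),np.array(c['rvec'],float),np.array(c['tvec'],float),K,None)[0].reshape(-1,2)
E
python3 - <<'E'
from h import *
for n in('top','side','wrist'): 
    s,im=snap(n,n+'0')
    c=eyes.calibration(n); print(n,c)
print(s)
print(manip.tcp_to_grasp)
E
```

```text
pics
top {'fx': 379.9776922149729, 'fy': 379.9776922149729, 'cx': 259.99745837653876, 'cy': 194.42058267465094, 'rvec': array([ 2.12065036, -2.17776844,  0.11488733]), 'tvec': array([0.04067718, 0.51917129, 0.94354971])}
side {'fx': 452.17968685256926, 'fy': 452.17968685256926, 'cx': 259.26639282800215, 'cy': 184.92953787161125, 'rvec': array([ 0.64759029, -2.4883906 ,  1.36538511]), 'tvec': array([0.46436758, 0.20912188, 1.02977524])}
wrist {'fx': 304.2283577906388, 'fy': 304.2283577906388, 'cx': 254.90240246550414, 'cy': 190.28307781451602, 'hand_eye': array([[ 1.72703840e-03, -9.54046299e-01, -2.99654261e-01,
         7.61641245e-02],
       [ 9.99997712e-01,  1.26946568e-03,  1.72166888e-03,
        -2.29368484e-04],
       [-1.26215102e-03, -2.99656549e-01,  9.54046309e-01,
        -1.64322198e-01],
       [ 0.00000000e+00,  0.00000000e+00,  0.00000000e+00,
         1.00000000e+00]])}
{'clock': 0.1, 'qpos': array([-1.38098644e+00,  2.76528703e-01,  1.50602966e+00, -1.13369561e-05,
        1.36070457e+00, -1.20976948e-01]), 'qd': array([ 5.71235841e-04, -3.02304540e-03, -1.59109275e-03,  4.36952434e-04,
       -5.45055439e-05, -2.22902322e-04]), 'effort': array([ 1.22260601e-03, -4.17699301e+01, -2.46404994e+01, -1.69495206e-04,
        5.86476963e-03,  1.05318020e-05]), 'position': array([ 0.17574383, -0.54693686,  0.20831877]), 'ee_rot': array([-8.34456849e-04,  9.87950190e-01,  1.54769908e-01, -3.42765375e-05]), 'contact_force': array([-0.92111559,  0.19434571, -0.3612553 ]), 'moment': array([ 0.02563067, -0.01059146,  0.00057324]), 'width': 0.08558752410280769}
-0.0187
```

View pics/top0.png

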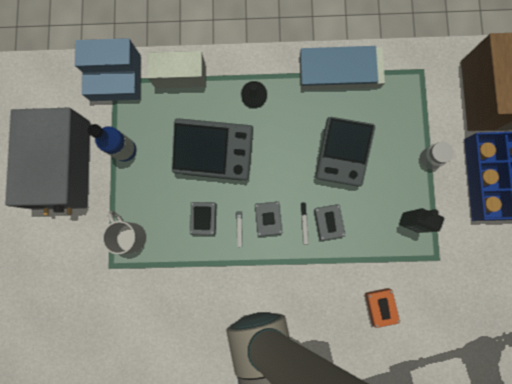

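View pics/side0.png

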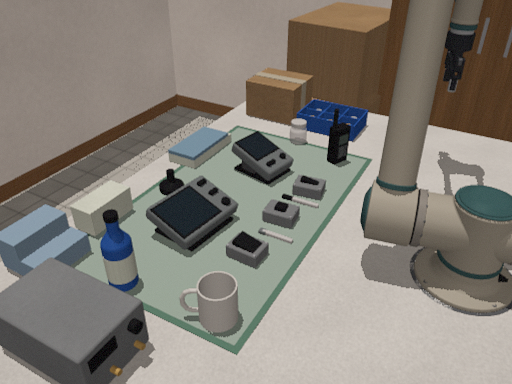

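View pics/wrist0.png

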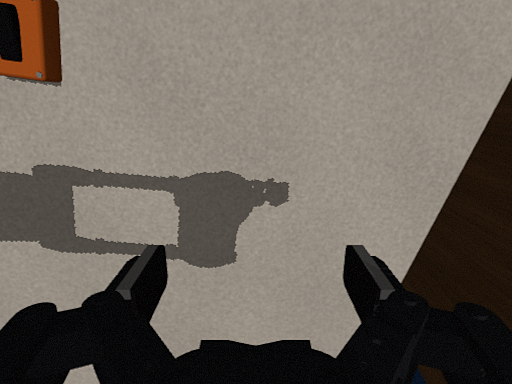

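The top view (x away is up, +y is left) shows three grey boxes: (203,218) with a wide plate, (268,219) with a square one and (330,222) with a narrow one. There is also an orange look-alike at (383,308). The landscape display is at (212,150), with its round key near (238,170). I'll confirm with an enlarged crop.

```bash
python3 - <<'E'
from h import *
im=cv2.imread('pics/top0.png')
cv2.imwrite('pics/top0b.png',cv2.resize(im[115:245,165:365],None,fx=4,fy=4,interpolation=cv2.INTER_CUBIC))
im=cv2.imread('pics/side0.png')
cv2.imwrite('pics/side0b.png',cv2.resize(im[120:270,140:340],None,fx=4,fy=4,interpolation=cv2.INTER_CUBIC))
for n,u,z in[('top',(203,218),.043),('top',(268,219),.04),('top',(330,222),.043),('top',(238,170),.06),('top',(242,215),.01)]: print(u,onz(n,u,z))
E
```

```text
(203, 218) [0.46269723 0.1723281  0.043     ]
(268, 219) [0.45598973 0.0081189  0.04      ]
(330, 222) [ 0.44416374 -0.14716641  0.043     ]
(238, 170) [0.58014168 0.08025984 0.06      ]
(242, 215) [0.47000852 0.07561808 0.01      ]
```

View pics/top0b.png

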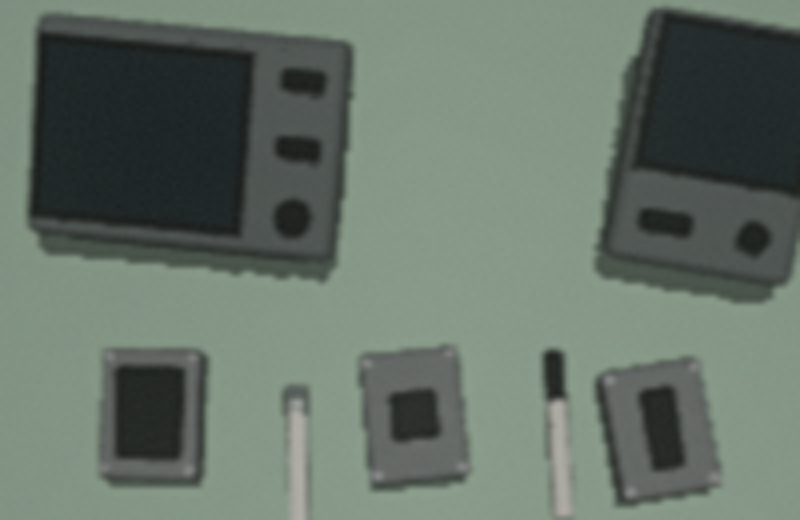

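View pics/side0b.png

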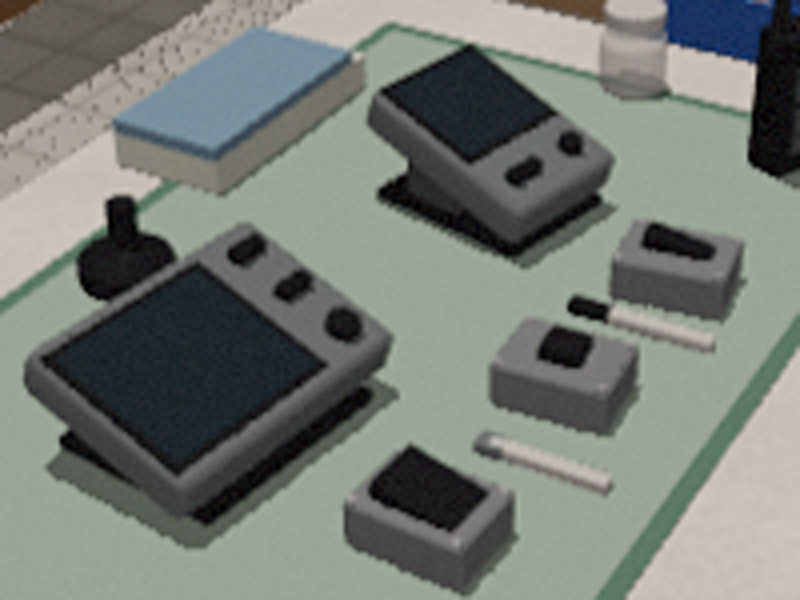

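The crop confirms it. The left box (203,218) has the wide plate, the right grey box (330,222) has the narrow plate, and the middle one is the square button, to be left alone. The round key is the near one in the left, landscape display's column. Next I'll measure.

```bash
cat >> h.py <<'E'
def dark(im,roi,th=50):
    x0,y0,x1,y1=roi; g=cv2.resize(im[y0:y1,x0:x1].max(2),None,fx=4,fy=4,interpolation=cv2.INTER_CUBIC)
    m=(g<th).astype(np.uint8); cs,_=cv2.findContours(m,cv2.RETR_EXTERNAL,cv2.CHAIN_APPROX_NONE)
    out=[]
    for c in sorted(cs,key=cv2.contourArea)[::-1][:4]:
        if cv2.contourArea(c)<100: continue
        M=cv2.moments(c); f=lambda p:(np.array(p)+.5)/4-.5+[x0,y0]
        out.append((f([M['m10']/M['m00'],M['m01']/M['m00']]),f(cv2.boxPoints(cv2.minAreaRect(c))),cv2.contourArea(c)/16))
    return out
E
python3 - <<'E'
from h import *
np.set_printoptions(precision=4,suppress=True)
im=cv2.imread('pics/top0.png')
for nm,roi,z in[('wide',(188,200,218,236),.0425),('narrow',(315,205,345,242),.0425),('square',(255,205,282,233),.04)]:
    print(nm)
    for c,b,a in dark(im,roi,60)[:1]:
        print(c,a,onz('top',c,z)); P=np.array([onz('top',p,z) for p in b]); print(b, P[:,:2])
        e=[P[(i+1)%4]-P[i] for i in range(2)]; print([np.linalg.norm(v) for v in e],[np.arctan2(v[1],v[0]) for v in e])
print('keys')
for c,b,a in dark(im,(228,125,252,180),60): print(c,a,onz('top',c,.06))
si=cv2.imread('pics/side0.png')
print('side')
for c,b,a in dark(si,(193,175,236,212),50): print(c,a)
for r in[(230,230,266,262),(295,172,325,192)]:
  for c,b,a in dark(si,r,50)[:1]: print(c,a)
# grey mask box tops
E
```

```text
wide
[201.8141 217.5485] 365.75 [0.464  0.1754 0.0425]
[[193.375 206.125]
 [210.375 206.125]
 [210.375 229.125]
 [193.375 229.125]] [[0.4936 0.1967]
 [0.4924 0.1534]
 [0.4342 0.154 ]
 [0.4353 0.1969]]
[np.float64(0.04331112643661149), np.float64(0.05819080354453788)] [np.float64(-1.5979563276279034), np.float64(3.132329764424848)]
narrow
[330.1322 221.4673] 149.40625 [ 0.4455 -0.1476  0.0425]
[[324.3818 212.4155]
 [332.5709 211.0507]
 [335.8682 230.8345]
 [327.6791 232.1993]] [[ 0.4687 -0.1343]
 [ 0.4715 -0.155 ]
 [ 0.4217 -0.1608]
 [ 0.4189 -0.1402]]
[np.float64(0.020923456539190893), np.float64(0.050141238817753)] [np.float64(-1.432243886613285), np.float64(-3.0257387113080476)]
square
[268.0676 218.3732] 116.65625 [0.4576 0.0079 0.04  ]
[[261.7713 213.1921]
 [272.9116 211.9543]
 [274.189  223.4512]
 [263.0488 224.689 ]] [[ 0.4711  0.0235]
 [ 0.4735 -0.0048]
 [ 0.4444 -0.0072]
 [ 0.442   0.021 ]]
[np.float64(0.028390071710239252), np.float64(0.02923507246785194)] [np.float64(-1.4867788597264708), np.float64(-3.0607722815535103)]
keys
[237.5821 169.1883] 67.4375 [0.5822 0.0813 0.06  ]
[239.1264 151.8738] 60.40625 [0.6267 0.0766 0.06  ]
[240.4465 134.9459] 58.0625 [0.6707 0.0724 0.06  ]
[234.1531 178.6874] 9.09375 [0.5583 0.0903 0.06  ]
side
[202.3064 203.6566] 335.78125
[225.4256 200.8774] 53.90625
[201.2631 182.1963] 42.84375
[212.917  191.1581] 42.625
[246.0699 242.1457] 331.5
[308.4114 180.3605] 84.09375
```

```bash
python3 - <<'E'
from h import *
np.set_printoptions(precision=4,suppress=True)
def tri(a,b):
    o1,d1=ray('top',a);o2,d2=ray('side',b)
    A=np.c_[d1,-d2];t=np.linalg.lstsq(A,o2-o1,rcond=None)[0]
    p,q=o1+t[0]*d1,o2+t[1]*d2;return (p+q)/2,np.linalg.norm(p-q)
print('key',tri((237.6,169.2),(225.4,200.9)));print('mid',tri((239.1,151.9),(212.9,191.2)));print('far',tri((240.4,134.9),(201.3,182.2)))
print('wide',tri((201.8,217.5),(246.1,242.1)),'nar',tri((330.1,221.5),(308.4,180.4)))
E
```

```text
key (array([0.584 , 0.0821, 0.0584]), np.float64(0.003260578855012309))
mid (array([0.6255, 0.0766, 0.0717]), np.float64(0.0036709089035387673))
far (array([0.6653, 0.0716, 0.0844]), np.float64(0.0032133949379868623))
wide (array([0.4662, 0.1771, 0.038 ]), np.float64(0.0040473472077546604)) nar (array([ 0.4479, -0.1472,  0.0391]), np.float64(0.004954959320459185))
```

>>> {"fn": "servo_tool", "kwargs": {
  "increments": [
    {"slide": [0,0,-0.02],"spin": 8.5},
    {"slide": [0,0,0],"spin": 8.5},
    {"slide": [0.0,-0.04,0],"spin": 0.8}
  ],
  "hand": 0
}}

```text
clock: 0.45
position: [0.1753, -0.5117, 0.2286]
ee_rot: [0.002, 1.0, -0.002, 0.0]
contact_force: [-0.0, 1.0, -1.1]
width: 0.044
```

>>> {"fn": "servo_tool", "kwargs": {
  "increments": [
    {"slide": [0.02,-0.045,0]},
    {"slide": [0.02,-0.045,0]},
    {"slide": [0.02,-0.045,0]},
    {"slide": [0.02,-0.045,0]},
    {"slide": [0.02,-0.045,0]},
    {"slide": [0.02,-0.045,0]},
    {"slide": [0.02,-0.045,0]},
    {"slide": [0.02,-0.045,0]}
  ]
}}

```text
$.increments[0]: bad value
```

>>> {"fn": "servo_tool", "kwargs": {
  "increments": [
    {"slide": [0.02,-0.045,0]},
    {"slide": [0.02,-0.045,0]},
    {"slide": [0.02,-0.045,0]},
    {"slide": [0.02,-0.045,0]},
    {"slide": [0.02,-0.045,0]},
    {"slide": [0.02,-0.045,0]},
    {"slide": [0.02,-0.045,-0.02]},
    {"slide": [0.01,0,-0.02]}
  ]
}}

```text
$.increments[0]: bad value
```

>>> {"fn": "servo_tool", "kwargs": {
  "increments": [
    {"slide": [0.02,-0.045,0],"spin": 0},
    {"slide": [0.02,-0.045,0],"spin": 0},
    {"slide": [0.02,-0.045,0],"spin": 0},
    {"slide": [0.02,-0.045,0],"spin": 0},
    {"slide": [0.02,-0.045,0],"spin": 0},
    {"slide": [0.02,-0.045,0],"spin": 0},
    {"slide": [0.02,-0.045,0],"spin": 0},
    {"slide": [0.02,-0.045,0],"spin": 0}
  ]
}}

```text
clock: 1.25
position: [0.3354, -0.1456, 0.2291]
ee_rot: [0.0, 1.0, -0.0, 0.0]
contact_force: [0.8, -0.7, -0.3]
width: 0.0001
```

>>> {"fn": "servo_tool", "kwargs": {
  "increments": [
    {"slide": [0.02,-0.04,0],"spin": 0},
    {"slide": [0.02,-0.04,0],"spin": 0},
    {"slide": [0.02,-0.04,0],"spin": 0},
    {"slide": [0.02,-0.04,0],"spin": 0},
    {"slide": [0.02,-0.04,0.02],"spin": 0},
    {"slide": [0.02,-0.04,0.02],"spin": 0},
    {"slide": [0.02,-0.04,0.02],"spin": 0},
    {"slide": [0.013,-0.04,0.02],"spin": 0}
  ]
}}

```text
clock: 2.05
position: [0.4893, 0.1745, 0.1481]
ee_rot: [0.0, 1.0, 0.0, 0.0]
contact_force: [0.3, -0.4, -0.3]
width: 0.0002
```

```bash
python3 - <<'E'
from h import *
s,im=snap('wrist','w1'); print(s['position'])
s,im=snap('side','s1'); cv2.imwrite('pics/s1b.png',cv2.resize(im[60:270,140:380],None,fx=3,fy=2.8))
E
```

```text
[0.4892915  0.17448934 0.14810591]
```

View pics/w1.png

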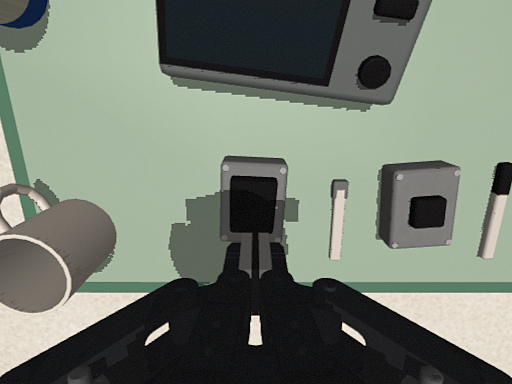

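View pics/s1b.png

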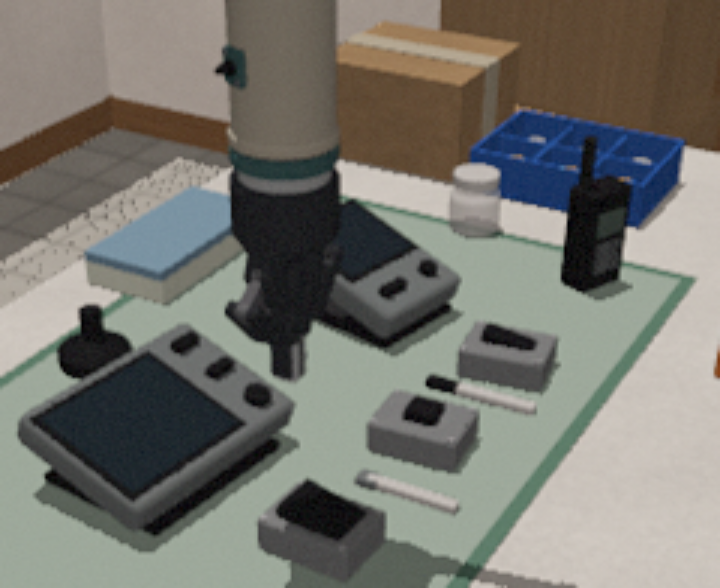

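The wrist view shows the rocker's far edge at (231..277,177), centred under the fingers. The round key is at (374,72). Cross-checking both.

```bash
python3 - <<'E'
from h import *
np.set_printoptions(precision=4,suppress=True)
s=manip.get_state()
for u,z in[((231,177),.0485),((277,177),.0485),((374,72),.0585),((375,73),.0585)]: print(onz('wrist',u,z,s))
im=cv2.imread('pics/w1.png')
for c,b,a in dark(im,(355,50,395,92),50)[:1]: print(c,a,onz('wrist',c,.0585,s))
E
```

```text
[0.4935 0.1976 0.0485]
[0.4938 0.1567 0.0485]
[0.5808 0.085  0.0585]
[0.5801 0.0842 0.0585]
[373.6458  71.6783] 848.65625 [0.581  0.0854 0.0585]
```

>>> {"fn": "servo_tool", "kwargs": {
  "increments": [
    {"slide": [0.0,0,0.04],"spin": 0},
    {"slide": [0,0,0.03],"spin": 0},
    {"slide": [0,0,0.015],"spin": 0},
    {"slide": [0,0,0.005],"spin": 0}
  ]
}}

```text
clock: 2.55
position: [0.4864, 0.1715, 0.0575]
ee_rot: [0.001, 1.0, -0.0, -0.002]
contact_force: [-0.4, 0.8, 0.8]
width: 0.0
```

>>> {"fn": "servo_tool", "kwargs": {
  "increments": [
    {"slide": [0.0,0,0.005],"spin": 0},
    {"slide": [0,0,0.004],"spin": 0},
    {"slide": [0,0,0.004],"spin": 0}
  ]
}}

```text
clock: 2.85
position: [0.489, 0.1725, 0.0468]
ee_rot: [-0.0, 1.0, -0.0, 0.001]
contact_force: [-0.1, 0.3, 0.7]
width: 0.0001
```

>>> {"fn": "servo_tool", "kwargs": {
  "increments": [
    {"slide": [0.0,0,0.002],"spin": 0},
    {"slide": [0,0,0.002],"spin": 0}
  ]
}}

```text
clock: 3.05
position: [0.4885, 0.1726, 0.0423]
ee_rot: [-0.0, 1.0, 0.0, 0.0]
contact_force: [-0.1, 0.7, -0.1]
width: 0.0003
```

>>> {"fn": "servo_tool", "kwargs": {
  "increments": [
    {"slide": [0.0,0,0.001],"spin": 0},
    {"slide": [0,0,0.0],"spin": 0}
  ]
}}

```text
clock: 3.25
position: [0.4882, 0.1726, 0.0411]
ee_rot: [0.0, 1.0, 0.0, 0.0]
contact_force: [0.6, 0.3, -0.3]
width: 0.0002
```

>>> {"fn": "servo_tool", "kwargs": {
  "increments": [
    {"slide": [0.0,0,0.001],"spin": 0},
    {"slide": [0,0,0.001],"spin": 0}
  ]
}}

```text
clock: 3.45
position: [0.4883, 0.1726, 0.0391]
ee_rot: [0.0, 1.0, 0.0, 0.0]
contact_force: [0.6, 0.1, 0.2]
width: -0.0001
```

>>> {"fn": "servo_tool", "kwargs": {
  "increments": [
    {"slide": [0.0,0,0.001],"spin": 0},
    {"slide": [0,0,0.0],"spin": 0}
  ]
}}

```text
clock: 3.65
position: [0.4881, 0.1725, 0.0379]
ee_rot: [0.0, 1.0, 0.0, -0.0]
contact_force: [0.4, 0.0, 0.0]
width: 0.0001
```

```bash
python3 - <<'E'
from h import *
s,im=snap('side','s2'); cv2.imwrite('pics/s2b.png',cv2.resize(im[200:280,200:300],None,fx=6,fy=6,interpolation=2))
print(s['position'],s['contact_force'])
E
```

```text
[0.48807129 0.17251153 0.03791282] [0.44551609 0.00555095 0.0247867 ]
```

View pics/s2b.png

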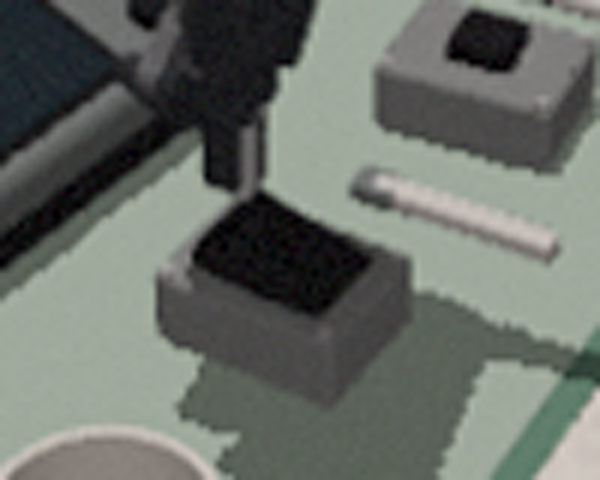

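The side view shows the fingertips at about pixel (239,231), beyond and right of the rocker and clear of it. I'll compare that with the projected TCP.

```bash
python3 - <<'E'
from h import *
np.set_printoptions(precision=4,suppress=True)
s=manip.get_state();print(proj('side',s['position']),proj('top',s['position']))
print(proj('side',[[.464,.1754,.0425],[.493,.1967,.049],[.493,.154,.049],[.435,.154,.037],[.435,.197,.037]]))
s,im=snap('top','t2'); cv2.imwrite('pics/t2b.png',cv2.resize(im[130:250,160:300],None,fx=5,fy=5,interpolation=2))
s,im=snap('wrist','w2')
print(eyes.calibration('side'),eyes.calibration('top'))
E
```

```text
[[239.9638 238.2492]] [[203.1883 208.1604]]
[[248.1191 240.6661]
 [232.7835 239.6664]
 [242.1203 229.7572]
 [263.2623 241.3008]
 [254.3541 251.7969]]
{'fx': 452.17968685256926, 'fy': 452.17968685256926, 'cx': 259.26639282800215, 'cy': 184.92953787161125, 'rvec': array([ 0.6476, -2.4884,  1.3654]), 'tvec': array([0.4644, 0.2091, 1.0298])} {'fx': 379.9776922149729, 'fy': 379.9776922149729, 'cx': 259.99745837653876, 'cy': 194.42058267465094, 'rvec': array([ 2.1207, -2.1778,  0.1149]), 'tvec': array([0.0407, 0.5192, 0.9435])}
```

View pics/t2b.png

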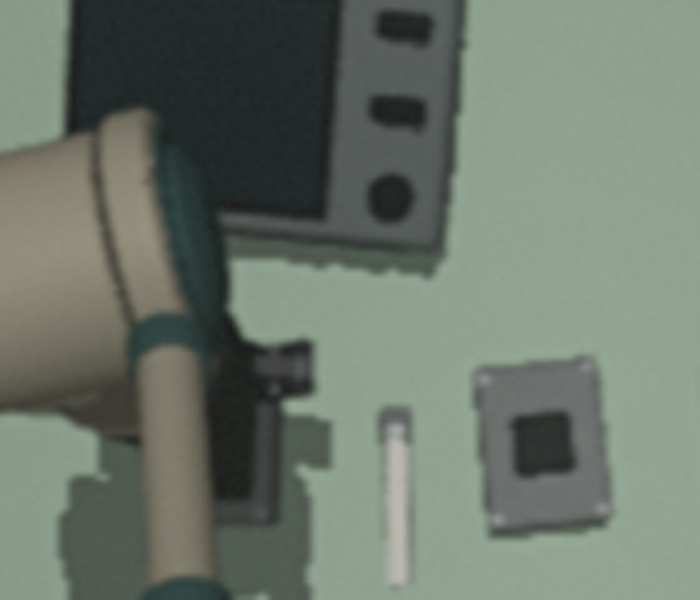

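View pics/w2.png

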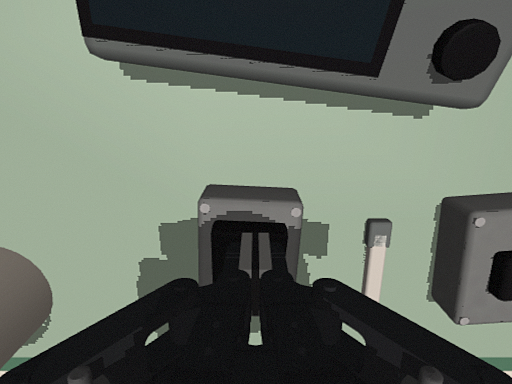

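```bash
python3 - <<'E'
from h import *
a=cv2.imread('pics/side0.png')[205:275,210:280];b=cv2.imread('pics/s2.png')[205:275,210:280]
f=lambda i:np.clip(cv2.resize(i,None,fx=5.5,fy=5.5,interpolation=2).astype(float)*2.5,0,255)
cv2.imwrite('pics/cmp.png',np.hstack([f(a),f(b)]))
w=cv2.imread('pics/w2.png')[170:290,180:330]
cv2.imwrite('pics/w2b.png',np.clip(cv2.resize(w,None,fx=5,fy=5,interpolation=2).astype(float)*2.5,0,255))
E
```

```text
[ WARN:0@0.666] global loadsave.cpp:1063 imwrite_ Unsupported depth image for selected encoder is fallbacked to CV_8U.
```

View pics/cmp.png

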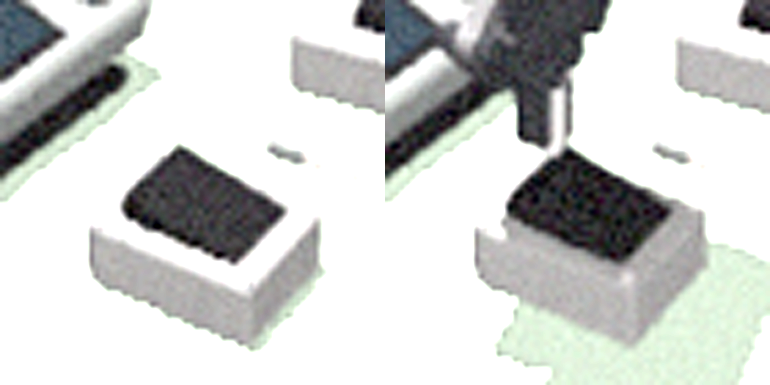

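View pics/w2b.png

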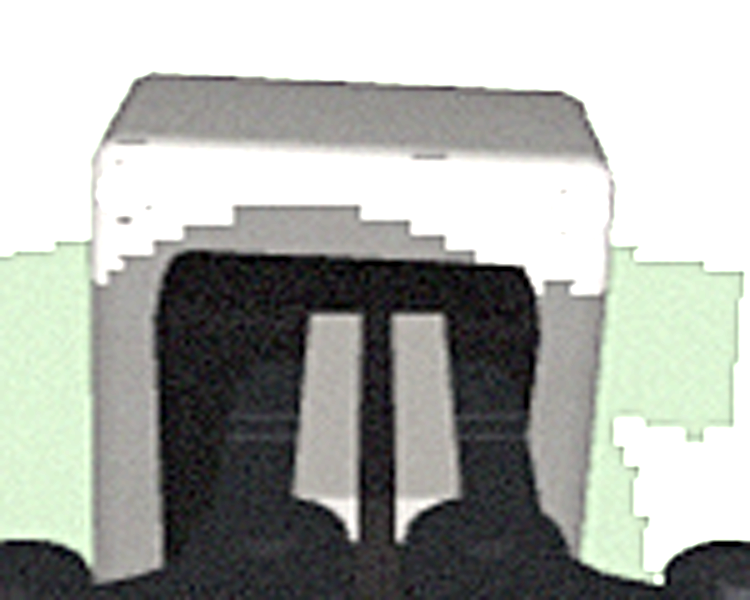

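```bash
python3 - <<'E'
from h import *
print(proj('side',[[.4893,.1745,.1481],[.4893,.1745,.1681]]))
a=cv2.imread('pics/s1.png')[150:240,195:275]
cv2.imwrite('pics/s1c.png',np.clip(cv2.resize(a,None,fx=6,fy=6,interpolation=2).astype(float)*1.8,0,255).astype(np.uint8))
E
```

```text
[[238.45854637 200.45745197]
 [238.3324503  193.0561351 ]]
```

View pics/s1c.png

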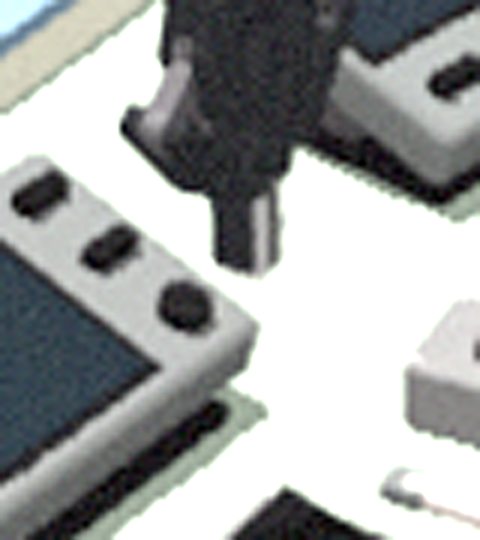

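```bash
python3 - <<'E'
from h import *
np.set_printoptions(precision=4,suppress=True)
for z in(.038,.045,.05,.055,.06): print(z,onz('side',(238.5,231.5),z))
s=manip.get_state()
w=cv2.imread('pics/w2.png')
for z in(.038,.045,.05,.055): print(z,onz('wrist',(255,232),z,s))
E
```

```text
0.038 [0.5044 0.1523 0.038 ]
0.045 [0.4997 0.1598 0.045 ]
0.05 [0.4965 0.1651 0.05  ]
0.055 [0.4932 0.1704 0.055 ]
0.06 [0.4899 0.1758 0.06  ]
0.038 [0.4869 0.1723 0.038 ]
0.045 [0.4902 0.1723 0.045 ]
0.05 [0.4925 0.1723 0.05  ]
0.055 [0.4949 0.1723 0.055 ]
```

>>> {"fn": "servo_tool", "kwargs": {
  "increments": [
    {"slide": [0.0,0,0.001],"spin": 0},
    {"slide": [0,0,0.001],"spin": 0}
  ]
}}

```text
clock: 4.0
position: [0.4882, 0.1726, 0.036]
ee_rot: [0.0, 1.0, 0.0, 0.0]
contact_force: [-0.1, 0.8, 0.0]
width: -0.0001
```

Intersecting the two views puts the fingertips near z 0.053, about 15 mm above the reported TCP. The force reading agrees: no contact yet. I'll go down in small steps, guided by force.

>>> {"fn": "servo_tool", "kwargs": {
  "increments": [
    {"slide": [0.0,0,0.001],"spin": 0},
    {"slide": [0,0,0.001],"spin": 0}
  ]
}}

```text
clock: 4.2
position: [0.4882, 0.1725, 0.034]
ee_rot: [0.0, 1.0, 0.0, -0.0]
contact_force: [-0.6, 0.2, -0.5]
width: 0.0002
```

>>> {"fn": "servo_tool", "kwargs": {
  "increments": [
    {"slide": [0.0,0,0.001],"spin": 0},
    {"slide": [0,0,0.001],"spin": 0}
  ]
}}

```text
clock: 4.4
position: [0.4882, 0.1725, 0.0319]
ee_rot: [0.0, 1.0, 0.0, -0.0]
contact_force: [0.4, 0.0, 0.5]
width: -0.0001
```

>>> {"fn": "servo_tool", "kwargs": {
  "increments": [
    {"slide": [0.0,0,0.001],"spin": 0},
    {"slide": [0,0,0.001],"spin": 0}
  ]
}}

```text
clock: 4.6
position: [0.4882, 0.1725, 0.03]
ee_rot: [0.0, 1.0, 0.0, 0.0]
contact_force: [-0.4, -0.4, 0.1]
width: -0.0001
```

>>> {"fn": "servo_tool", "kwargs": {
  "increments": [
    {"slide": [0.0,0,0.001],"spin": 0},
    {"slide": [0,0,0.001],"spin": 0}
  ]
}}

```text
clock: 4.8
position: [0.4882, 0.1725, 0.028]
ee_rot: [0.0, 1.0, 0.0, -0.0]
contact_force: [0.2, -0.0, 0.8]
width: -0.0001
```

```bash
python3 - <<'E'
from h import *
s,im=snap('side','s3')
print(s['contact_force'])
a=im[205:275,210:280]
s,w=snap('wrist','w3')
f=lambda i,k:np.clip(cv2.resize(i,(385,385),interpolation=2).astype(float)*k,0,255).astype(np.uint8)
cv2.imwrite('pics/c3.png',np.hstack([f(a,2.5),f(w[150:300,180:330],2.5)]))
E
```

```text
[ 0.22314337 -0.04621949  0.80109539]
```

View pics/c3.png

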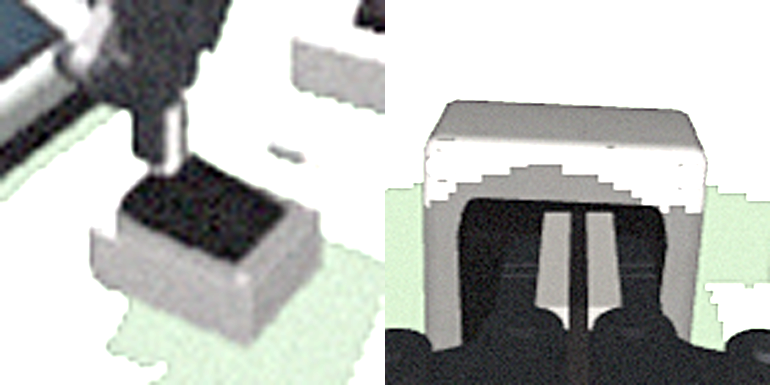

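The tips now overlap the rocker's far end, just inside its far edge. I'll continue down.

>>> {"fn": "servo_tool", "kwargs": {
  "increments": [
    {"slide": [0.0,0,0.001],"spin": 0},
    {"slide": [0,0,0.001],"spin": 0}
  ]
}}

```text
clock: 5.1
position: [0.4887, 0.1726, 0.0262]
ee_rot: [0.0, 1.0, 0.0, 0.0]
contact_force: [0.9, -0.7, 0.7]
width: 0.0
```

>>> {"fn": "servo_tool", "kwargs": {
  "increments": [
    {"slide": [0.0,0,0.001],"spin": 0},
    {"slide": [0,0,0.001],"spin": 0}
  ]
}}

```text
clock: 5.3
position: [0.4893, 0.1726, 0.0244]
ee_rot: [-0.0, 1.0, 0.0, 0.001]
contact_force: [0.8, 0.5, 1.1]
width: -0.0002
```

>>> {"fn": "servo_tool", "kwargs": {
  "increments": [
    {"slide": [0.0,0,0.001],"spin": 0},
    {"slide": [0,0,0.0],"spin": 0}
  ]
}}

```text
clock: 5.5
position: [0.4884, 0.1726, 0.023]
ee_rot: [-0.0, 1.0, 0.0, 0.0]
contact_force: [1.4, 0.1, 1.3]
width: 0.0002
```

Contact has begun, at about 1.3 N with x being pushed slightly.

>>> {"fn": "servo_tool", "kwargs": {
  "increments": [
    {"slide": [0.0,0,0.001],"spin": 0},
    {"slide": [0,0,0.001],"spin": 0}
  ]
}}

```text
clock: 5.7
position: [0.4883, 0.1726, 0.0211]
ee_rot: [-0.0, 1.0, 0.0, 0.0]
contact_force: [0.4, -0.5, 2.2]
width: -0.0001
```

>>> {"fn": "servo_tool", "kwargs": {
  "increments": [
    {"slide": [0.0,0,0.001],"spin": 0},
    {"slide": [0,0,0.001],"spin": 0}
  ]
}}

```text
clock: 5.9
position: [0.4886, 0.1725, 0.0191]
ee_rot: [0.0, 1.0, 0.0, 0.0]
contact_force: [2.2, -1.1, 2.2]
width: 0.0005
```

```bash
python3 - <<'E'
from h import *
s,im=snap('side','s4')
print(s['contact_force'])
a=im[205:275,210:280]
s,w=snap('wrist','w4')
f=lambda i,k:np.clip(cv2.resize(i,(385,385),interpolation=2).astype(float)*k,0,255).astype(np.uint8)
cv2.imwrite('pics/c4.png',np.hstack([f(a,2.5),f(w[150:300,180:330],2.5)]))
E
```

```text
[ 2.1564628  -1.08576791  2.24544848]
```

View pics/c4.png

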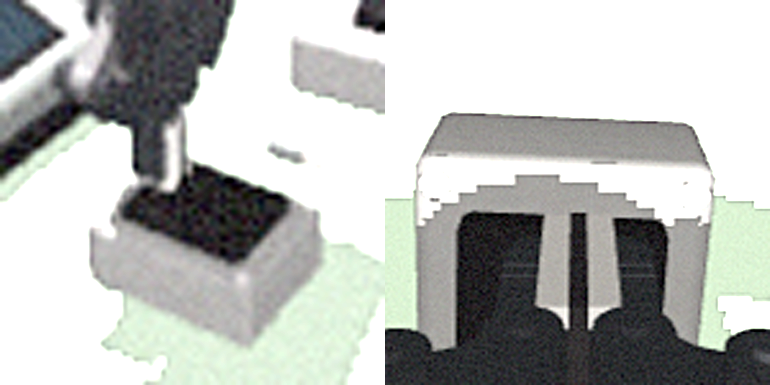

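The rocker is tipping: the far end is going down and the near end rising. Continuing.

>>> {"fn": "servo_tool", "kwargs": {
  "increments": [
    {"slide": [0.0,0,0.001],"spin": 0},
    {"slide": [0,0,0.001],"spin": 0}
  ]
}}

```text
clock: 6.2
position: [0.4889, 0.1726, 0.0173]
ee_rot: [-0.0, 1.0, 0.0, 0.001]
contact_force: [2.3, -0.6, 1.0]
width: 0.0
```

>>> {"fn": "servo_tool", "kwargs": {
  "increments": [
    {"slide": [0.0,0,0.001],"spin": 0},
    {"slide": [0,0,0.001],"spin": 0}
  ]
}}

```text
clock: 6.4
position: [0.4892, 0.1726, 0.0156]
ee_rot: [-0.0, 1.0, 0.0, 0.001]
contact_force: [1.7, -1.1, 12.0]
width: 0.0001
```

>>> {"fn": "servo_tool", "kwargs": {
  "increments": [
    {"slide": [0.0,0,0.001],"spin": 0},
    {"slide": [0,0,0.0],"spin": 0}
  ]
}}

```text
clock: 6.6
position: [0.4893, 0.1726, 0.0155]
ee_rot: [-0.0, 1.0, 0.0, 0.001]
contact_force: [1.1, -0.6, 13.0]
width: 0.0
```

>>> {"fn": "servo_tool", "kwargs": {
  "increments": [
    {"slide": [0.0,0,0.001],"spin": 0},
    {"slide": [0,0,0.0],"spin": 0}
  ]
}}

```text
clock: 6.8
position: [0.4893, 0.1726, 0.0154]
ee_rot: [-0.0, 1.0, 0.0, 0.001]
contact_force: [0.6, -2.3, 19.0]
width: -0.0002
```

The rocker has hit a firm stop at 19 N. I'll lift and check.

>>> {"fn": "servo_tool", "kwargs": {
  "increments": [
    {"slide": [0,0,-0.01],"spin": 0},
    {"slide": [0,0,-0.05],"spin": 0},
    {"slide": [0,0,-0.05],"spin": 0},
    {"slide": [0,0,-0.03],"spin": 0}
  ]
}}

```text
clock: 7.2
position: [0.4876, 0.1728, 0.1557]
ee_rot: [-0.0, 1.0, 0.0, 0.0]
contact_force: [1.0, 0.3, 0.2]
width: -0.0002
```

```bash
python3 - <<'E'
from h import *
s,im=snap('side','s5')
print(s['contact_force'],s['position'])
a=im[205:275,210:280]
s,w=snap('wrist','w5')
f=lambda i,k:np.clip(cv2.resize(i,(385,385),interpolation=2).astype(float)*k,0,255).astype(np.uint8)
cv2.imwrite('pics/c5.png',np.hstack([f(a,2.5),f(w[150:300,180:330],2.5)]))
E
```

```text
[1.02423676 0.30404268 0.23895647] [0.48756156 0.17276773 0.15570594]
```

View pics/c5.png

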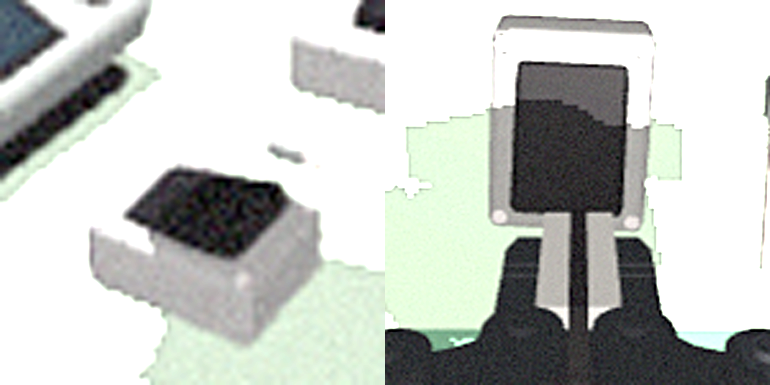

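View pics/w5.png

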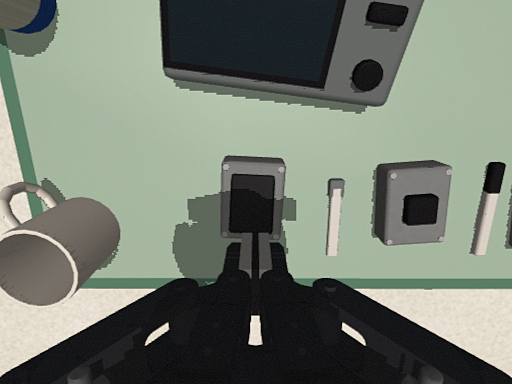

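The wide rocker stays on, with its far end flush and near end raised. The stop implies the real tips sit about 23 mm short of the reported TCP. Now to the narrow rocker.

>>> {"fn": "servo_tool", "kwargs": {
  "increments": [
    {"slide": [-0.003,0.04,0],"spin": 0},
    {"slide": [-0.003,0.045,0],"spin": 0},
    {"slide": [-0.003,0.045,0],"spin": 0},
    {"slide": [-0.003,0.045,0],"spin": 0},
    {"slide": [-0.003,0.045,0],"spin": 0},
    {"slide": [-0.003,0.045,0],"spin": 0},
    {"slide": [-0.003,0.045,0.02],"spin": 0},
    {"slide": [-0.001,0.008,0.03],"spin": -7.2}
  ]
}}

```text
clock: 8.1
position: [0.466, -0.1497, 0.1024]
ee_rot: [0.001, 0.998, 0.062, 0.0]
contact_force: [0.8, 0.3, -0.8]
width: 0.0001
```

```bash
python3 - <<'E'
from h import *
np.set_printoptions(precision=4,suppress=True)
s,w=snap('wrist','w6'); print(s['position'],s['ee_rot'])
E
```

```text
[ 0.466  -0.1497  0.1024] [0.0011 0.9981 0.0623 0.0003]
```

View pics/w6.png

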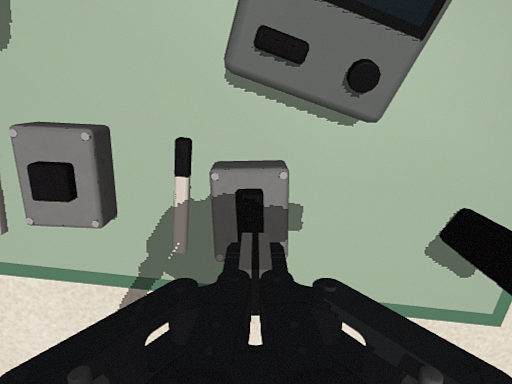

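```bash
python3 - <<'E'
from h import *
np.set_printoptions(precision=4,suppress=True)
s=manip.get_state()
for u in((236,189),(263,189),(250,189)): print(onz('wrist',u,.0475,s))
print(s['position'])
E
```

```text
[ 0.469  -0.1318  0.0475]
[ 0.4716 -0.1514  0.0475]
[ 0.4704 -0.142   0.0475]
[ 0.4614 -0.1468  0.097 ]
```

>>> {"fn": "servo_tool", "kwargs": {
  "increments": [
    {"slide": [0.004,-0.002,0.03],"spin": 0},
    {"slide": [0,0,0.025],"spin": 0},
    {"slide": [0,0,0.009],"spin": 0},
    {"slide": [0,0,0],"spin": 0}
  ]
}}

```text
clock: 8.55
position: [0.4678, -0.1413, 0.0375]
ee_rot: [-0.002, 0.998, 0.063, -0.003]
contact_force: [-0.4, 0.7, 0.3]
width: 0.0
```

```bash
python3 - <<'E'
from h import *
s,im=snap('side','s7')
print(s['contact_force'],s['position'])
a=im[145:215,275:345]
s,w=snap('wrist','w7')
f=lambda i,k:np.clip(cv2.resize(i,(385,385),interpolation=2).astype(float)*k,0,255).astype(np.uint8)
cv2.imwrite('pics/c7.png',np.hstack([f(a,2.5),f(w[150:300,180:330],2.5)]))
E
```

```text
[-0.4371095   0.66633904  0.31638608] [ 0.46783461 -0.14131615  0.03752398]
```

View pics/c7.png

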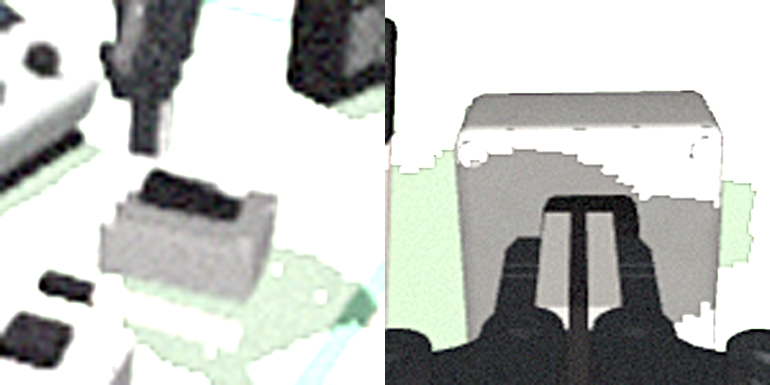

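```bash
python3 - <<'E'
from h import *
s=manip.get_state();print(s['contact_force'],s['position'],s['ee_rot'])
E
```

```text
[-0.55993889 -0.68447562 -1.11589079] [ 0.47008623 -0.14251731  0.03954995] [-7.28766771e-05  9.98022145e-01  6.28632644e-02 -4.61351349e-05]
```

>>> {"fn": "servo_tool", "kwargs": {
  "increments": [
    {"slide": [0,0.002,0.003],"spin": 0},
    {"slide": [0,0,0.003],"spin": 0},
    {"slide": [0,0,0.0],"spin": 0}
  ]
}}

```text
clock: 8.95
position: [0.4703, -0.145, 0.0334]
ee_rot: [0.0, 0.998, 0.063, 0.0]
contact_force: [0.4, 0.3, 0.4]
width: 0.0001
```

>>> {"fn": "servo_tool", "kwargs": {
  "increments": [
    {"slide": [-0.004,0,0.002],"spin": 0},
    {"slide": [0,0,0.003],"spin": 0},
    {"slide": [0,0,0.003],"spin": 0},
    {"slide": [0,0,0.0],"spin": 0}
  ]
}}

```text
clock: 9.35
position: [0.4663, -0.1455, 0.0249]
ee_rot: [-0.0, 0.998, 0.063, 0.0]
contact_force: [-0.2, -0.7, 0.3]
width: -0.0001
```

>>> {"fn": "servo_tool", "kwargs": {
  "increments": [
    {"slide": [0,0,0.001],"spin": 0},
    {"slide": [0,0,0.001],"spin": 0},
    {"slide": [0,0,0.0],"spin": 0}
  ]
}}

```text
clock: 9.65
position: [0.4667, -0.1455, 0.0232]
ee_rot: [0.0, 0.998, 0.063, 0.0]
contact_force: [0.0, 0.6, 1.7]
width: 0.0001
```

```bash
python3 - <<'E'
from h import *
s,im=snap('side','s8')
print(s['contact_force'],s['position'])
a=im[145:215,275:345]
s,w=snap('wrist','w8')
f=lambda i,k:np.clip(cv2.resize(i,(385,385),interpolation=2).astype(float)*k,0,255).astype(np.uint8)
cv2.imwrite('pics/c8.png',np.hstack([f(a,2.5),f(w[150:300,180:330],2.5)]))
E
```

```text
[0.00958063 0.62657212 1.65751989] [ 0.46667969 -0.14554926  0.02317533]
```

View pics/c8.png

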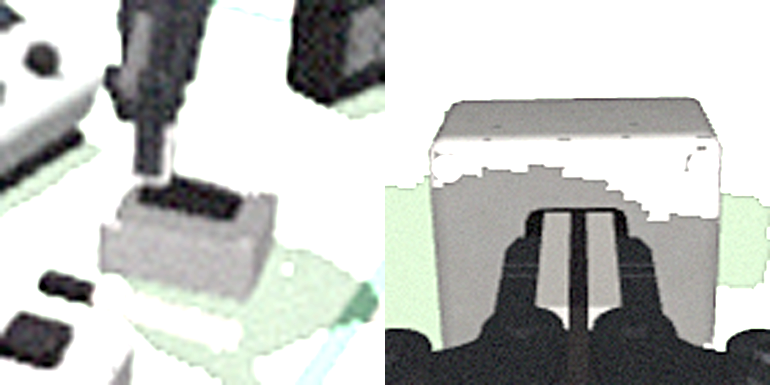

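The fingers are centred on the narrow rocker's far end and contact has started. Pressing on.

>>> {"fn": "servo_tool", "kwargs": {
  "increments": [
    {"slide": [0,0,0.001],"spin": 0},
    {"slide": [0,0,0.001],"spin": 0},
    {"slide": [0,0,0.001],"spin": 0}
  ]
}}

```text
clock: 10.05
position: [0.4667, -0.1457, 0.0202]
ee_rot: [0.0, 0.998, 0.063, 0.001]
contact_force: [3.1, 1.2, 2.6]
width: 0.0002
```

>>> {"fn": "servo_tool", "kwargs": {
  "increments": [
    {"slide": [0,0,0.001],"spin": 0},
    {"slide": [0,0,0.001],"spin": 0}
  ]
}}

```text
clock: 10.25
position: [0.4674, -0.1457, 0.0184]
ee_rot: [0.0, 0.998, 0.063, 0.001]
contact_force: [3.5, 1.7, 3.9]
width: 0.0001
```

>>> {"fn": "servo_tool", "kwargs": {
  "increments": [
    {"slide": [0,0,0.001],"spin": 0},
    {"slide": [0,0,0.0],"spin": 0}
  ]
}}

```text
clock: 10.45
position: [0.4671, -0.1457, 0.0173]
ee_rot: [0.0, 0.998, 0.063, 0.001]
contact_force: [4.3, 1.1, 2.8]
width: 0.0
```

>>> {"fn": "servo_tool", "kwargs": {
  "increments": [
    {"slide": [0,0,0.001],"spin": 0},
    {"slide": [0,0,0.0],"spin": 0}
  ]
}}

```text
clock: 10.65
position: [0.4673, -0.1457, 0.0166]
ee_rot: [0.0, 0.998, 0.063, 0.001]
contact_force: [4.2, 1.8, 6.6]
width: 0.0001
```

>>> {"fn": "servo_tool", "kwargs": {
  "increments": [
    {"slide": [0,0,0.001],"spin": 0},
    {"slide": [0,0,0.0],"spin": 0}
  ]
}}

```text
clock: 10.85
position: [0.4674, -0.1458, 0.0164]
ee_rot: [0.001, 0.998, 0.063, 0.001]
contact_force: [1.5, 2.2, 13.6]
width: 0.0001
```

>>> {"fn": "servo_tool", "kwargs": {
  "increments": [
    {"slide": [0,0,0.001],"spin": 0},
    {"slide": [0,0,0.0],"spin": 0}
  ]
}}

```text
clock: 11.05
position: [0.4674, -0.1458, 0.0163]
ee_rot: [0.001, 0.998, 0.063, 0.001]
contact_force: [1.3, 2.3, 20.3]
width: 0.0
```

That's the stop. Lift and check.

>>> {"fn": "servo_tool", "kwargs": {
  "increments": [
    {"slide": [0,0,-0.01],"spin": 0},
    {"slide": [0,0,-0.05],"spin": 0},
    {"slide": [0,0,-0.05],"spin": 0},
    {"slide": [0,0,-0.03],"spin": 0}
  ]
}}

```text
clock: 11.45
position: [0.465, -0.1457, 0.1564]
ee_rot: [0.001, 0.998, 0.063, -0.001]
contact_force: [0.9, 0.2, -0.0]
width: 0.0001
```

```bash
python3 - <<'E'
from h import *
s,im=snap('side','s9')
print(s['contact_force'],s['position'])
a=im[145:215,275:345]
s,w=snap('wrist','w9')
f=lambda i,k:np.clip(cv2.resize(i,(385,385),interpolation=2).astype(float)*k,0,255).astype(np.uint8)
cv2.imwrite('pics/c9.png',np.hstack([f(a,2.5),f(w[150:300,180:330],2.5)]))
E
```

```text
[ 0.90931163  0.16526157 -0.01853496] [ 0.46499182 -0.14572654  0.15643275]
```

View pics/c9.png

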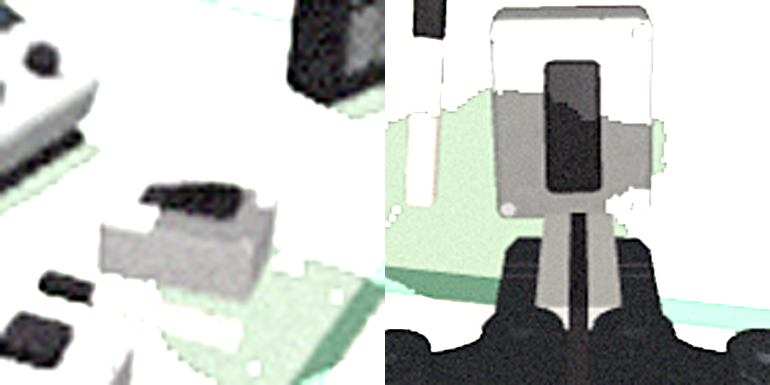

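The narrow rocker is on too. Next is the round key, at about (0.582, 0.083, 0.0585), with the display yawed about −0.125 rad.

>>> {"fn": "servo_tool", "kwargs": {
  "increments": [
    {"slide": [0.023,-0.035,0],"spin": 0},
    {"slide": [0.023,-0.035,0],"spin": 0},
    {"slide": [0.023,-0.036,0],"spin": 0},
    {"slide": [0.023,-0.036,0],"spin": 0},
    {"slide": [0.023,-0.036,0],"spin": 0},
    {"slide": [0.023,-0.035,0],"spin": 0},
    {"slide": [0,0,0.02],"spin": 7.2},
    {"slide": [0,0,0.02],"spin": 7.2}
  ]
}}

```text
clock: 12.35
position: [0.5745, 0.084, 0.1116]
ee_rot: [0.001, 0.998, -0.064, -0.002]
contact_force: [-0.6, 0.5, -0.4]
width: -0.0002
```

>>> {"fn": "servo_tool", "kwargs": {
  "increments": [
    {"slide": [0,0,0.02],"spin": 0},
    {"slide": [0,0,0],"spin": 0},
    {"slide": [0,0,0],"spin": 0}
  ]
}}

```text
clock: 12.65
position: [0.5747, 0.0827, 0.0927]
ee_rot: [0.001, 0.998, -0.063, -0.002]
contact_force: [0.2, 0.8, 0.8]
width: -0.0002
```

```bash
python3 - <<'E'
from h import *
np.set_printoptions(precision=4,suppress=True)
s,w=snap('wrist','w10'); print(s['position'],s['ee_rot'],s['contact_force'])
for c,b,a in dark(w,(200,120,320,230),50)[:3]: print(c,a,onz('wrist',c,.0585,s))
E
```

```text
[0.5747 0.0827 0.0927] [ 0.0006  0.998  -0.0626 -0.0023] [0.2315 0.7858 0.8472]
[254.9126 139.3388] 1020.3125 [0.6227 0.0764 0.0585]
[254.5924 197.8013] 906.40625 [0.5829 0.0815 0.0585]
[203.5391 176.7742] 581.25 [0.602  0.1138 0.0585]
```

View pics/w10.png

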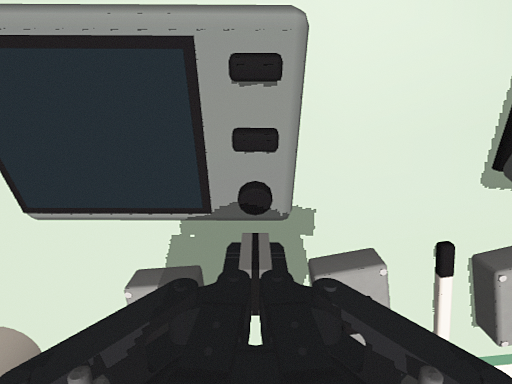

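The round key, pixel (255,198), is in line with the fingers at (0.583, 0.0815). The middle key, pixel (255,139), is 40 mm farther up. Descending.

>>> {"fn": "servo_tool", "kwargs": {
  "increments": [
    {"slide": [0.003,0,0.02],"spin": 0},
    {"slide": [0,0,0.015],"spin": 0},
    {"slide": [0,0,0.008],"spin": 0},
    {"slide": [0,0,0.0],"spin": 0},
    {"slide": [0,0,0.0],"spin": 0}
  ]
}}

```text
clock: 13.2
position: [0.58, 0.0827, 0.0519]
ee_rot: [0.0, 0.998, -0.063, 0.001]
contact_force: [0.5, 0.0, 0.2]
width: 0.0001
```

```bash
python3 - <<'E'
from h import *
s,im=snap('side','s11')
print(s['contact_force'],s['position'])
a=im[155:225,190:260]
s,w=snap('wrist','w11')
f=lambda i,k:np.clip(cv2.resize(i,(385,385),interpolation=2).astype(float)*k,0,255).astype(np.uint8)
cv2.imwrite('pics/c11.png',np.hstack([f(a,2),f(w[150:300,180:330],2)]))
E
```

```text
[0.47443439 0.03253359 0.20394175] [0.57995591 0.0826731  0.05190231]
```

View pics/c11.png

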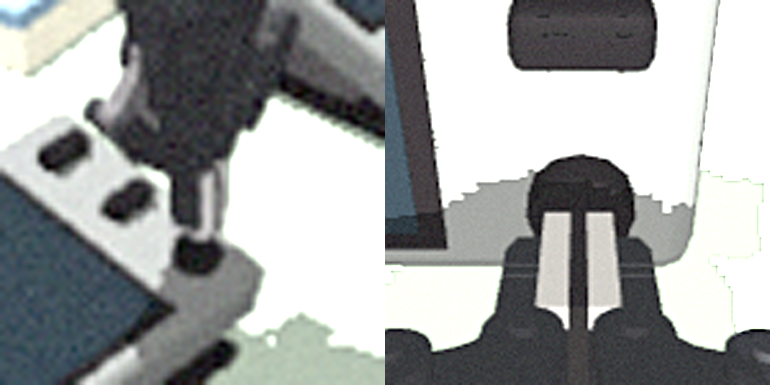

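The tips sit just above the round key and clear of the middle key. Pressing with small steps.

>>> {"fn": "servo_tool", "kwargs": {
  "increments": [
    {"slide": [0,0,0.004],"spin": 0},
    {"slide": [0,0,0.004],"spin": 0},
    {"slide": [0,0,0.003],"spin": 0},
    {"slide": [0,0,0.0],"spin": 0}
  ]
}}

```text
clock: 13.7
position: [0.5801, 0.0827, 0.0402]
ee_rot: [0.0, 0.998, -0.063, 0.001]
contact_force: [0.3, -0.2, 2.6]
width: -0.0002
```

>>> {"fn": "servo_tool", "kwargs": {
  "increments": [
    {"slide": [0,0,0.001],"spin": 0},
    {"slide": [0,0,0.001],"spin": 0},
    {"slide": [0,0,0.0],"spin": 0}
  ]
}}

```text
clock: 14.0
position: [0.5804, 0.0827, 0.0386]
ee_rot: [0.0, 0.998, -0.063, 0.001]
contact_force: [1.2, -0.1, 4.1]
width: -0.0001
```

>>> {"fn": "servo_tool", "kwargs": {
  "increments": [
    {"slide": [0,0,0.001],"spin": 0},
    {"slide": [0,0,0.001],"spin": 0},
    {"slide": [0,0,0.0],"spin": 0}
  ]
}}

```text
clock: 14.3
position: [0.5806, 0.0827, 0.0377]
ee_rot: [0.0, 0.998, -0.063, 0.001]
contact_force: [-0.8, 0.3, 10.4]
width: -0.0003
```

10 N is well past the 4 N needed. I'll look while holding it.

```bash
python3 - <<'E'
from h import *
s,im=snap('side','s12')
print(s['contact_force'],s['position'])
a=im[155:225,190:260]
s,w=snap('wrist','w12')
f=lambda i,k:np.clip(cv2.resize(i,(385,385),interpolation=2).astype(float)*k,0,255).astype(np.uint8)
cv2.imwrite('pics/c12.png',np.hstack([f(a,2),f(w[150:300,180:330],2)]))
E
```

```text
[-0.77726438  0.25105514 10.3843147 ] [0.58055405 0.08271442 0.03771914]
```

View pics/c12.png

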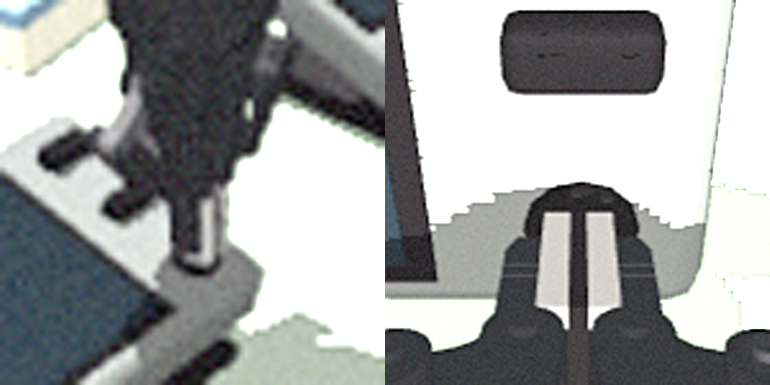

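The key is visibly down. One more millimetre to be sure, then straight up and away.

>>> {"fn": "servo_tool", "kwargs": {
  "increments": [
    {"slide": [0,0,0.001],"spin": 0},
    {"slide": [0,0,0.0],"spin": 0},
    {"slide": [0,0,0.0],"spin": 0}
  ]
}}

```text
clock: 14.7
position: [0.5806, 0.0827, 0.0375]
ee_rot: [0.0, 0.998, -0.063, 0.002]
contact_force: [-1.0, -1.1, 16.3]
width: -0.0002
```

>>> {"fn": "servo_tool", "kwargs": {
  "increments": [
    {"slide": [0,0,-0.005],"spin": 0},
    {"slide": [0,0,-0.02],"spin": 0},
    {"slide": [0,0,-0.05],"spin": 0},
    {"slide": [0,0,-0.05],"spin": 0},
    {"slide": [-0.04,0,-0.04],"spin": 0},
    {"slide": [-0.05,0,0],"spin": 0},
    {"slide": [-0.05,0,0],"spin": 0},
    {"slide": [-0.05,0,0],"spin": 0}
  ]
}}

```text
clock: 15.5
position: [0.392, 0.1061, 0.1945]
ee_rot: [0.0, 0.998, -0.063, -0.002]
contact_force: [-0.0, -0.3, 1.1]
width: -0.0003
```

>>> {"fn": "servo_tool", "kwargs": {
  "increments": [
    {"slide": [-0.04,0.03,0],"spin": 0},
    {"slide": [0,0.05,0],"spin": 0},
    {"slide": [0,0.05,0],"spin": 0},
    {"slide": [0,0.05,0],"spin": 0},
    {"slide": [0,0.05,0],"spin": 0},
    {"slide": [0,0.05,0],"spin": 0},
    {"slide": [0,0.05,0],"spin": 0},
    {"slide": [0,0,0],"spin": 0}
  ]
}}

```text
clock: 16.3
position: [0.3131, -0.2218, 0.1948]
ee_rot: [0.001, 0.998, -0.067, -0.001]
contact_force: [0.9, 0.2, 0.1]
width: 0.0001
```

```bash
python3 - <<'E'
from h import *
np.set_printoptions(precision=4,suppress=True)
s,t=snap('top','t13'); s,im=snap('side','s13'); print(s['contact_force'],s['position'],s['clock'])
print([ (c,a) for c,b,a in dark(t,(228,125,252,180),60)])
cv2.imwrite('pics/c13.png',np.hstack([cv2.resize(t[115:245,165:365],(400,260),interpolation=2),cv2.resize(im[120:270,140:340],(400,260),interpolation=2)]))
cv2.imwrite('pics/c13b.png',np.hstack([cv2.resize(im[i:i+50,j:j+50],(380,380),interpolation=2)*2 for i,j in((220,222),(155,285))]))
E
```

```text
[-0.1512  0.5316  0.0325] [ 0.3131 -0.2183  0.1945] 16.35
[(array([237.5894, 169.2065]), 64.875), (array([239.1287, 151.8147]), 56.75), (array([240.4113, 134.9594]), 55.3125)]
```

View pics/c13.png

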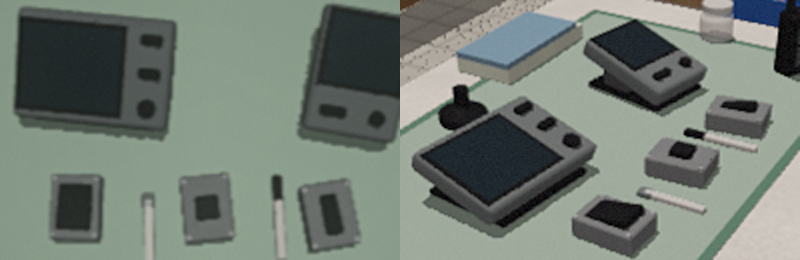

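View pics/s13.png

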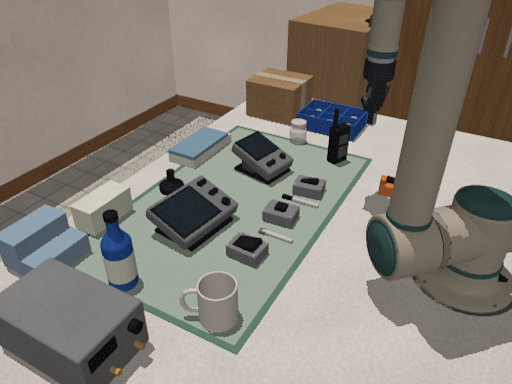

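Both rockers stand on with their far ends down. The keys are back at their starting pixels to within 0.1 px, nothing else has moved, and the arm is clear.

```bash
python3 -c "
from rig import manip
print(manip.sign_off())"
```

```text
the job is handed in; nothing more can be done
None
```

I pressed the wide rocker's far end down to its stop (19 N), then the narrow rocker's (20 N). Then I pressed the landscape display's round key fully down (16 N) and released it. The job was handed in after about 16 s of the 48 s allowed, and no verdict was reported.

- **Last checks:** The final top and side pictures show both rockers on. All three landscape keys are within 0.1 px of where they started, so the display did not move. By eye, the portrait display, the square button and the other objects look unmoved. The arm was clear, with contact force down to noise.
- **Disagreements:** The fingertips actually ended about 23 mm short of the reported TCP, judging by the camera views and by where contact began. I went by force and pictures instead of the reported height. Positions from different cameras also differed by 2–5 mm.

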